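Set the code on the long router-bit case

TASK

Two wooden tool cases with dial locks lie on the workbench; set the code of the long, low case. Turn its left dial until the pointer is at mark 4, and then its right dial until the pointer is at mark 1. Left and right are as seen from the robot, and the marks count clockwise from the long thick mark, which is 0.

Things in the scene. Friction and masses are not known exactly. Their poses are not given: they have to be found in the camera images.
- long_left_dial (a joint): Angle in rad of the left (+y) dial on the long low case (300 x 160 x 70 mm, fixed; the other case, 210 mm square, 100 mm high, has like dials and is not to be set). 0 at mark 0, grows clockwise from above; marks every 0.5236 rad (30 degrees): mark 4 is 2.094. Stops at 0 and 3.14. No spring or clicks: friction of 0.05 N m holds it.
- long_left_dial_grip (a point): Grip point on the left dial's vertical axis. Dial: black disc 60 mm across, with an upright black bar across its middle, 46 long, 14 wide, 32 mm tall; a nose and white line at one end are the pointer. The point is 23 above the disc's top, 9 below the bar's top, 32.5 mm above the lid. It turns with the dial: x along the bar to the pointer, y across the bar, z up.
- long_right_dial (a joint): Angle in rad of the right (-y) dial on the long case: same meaning, friction and stops as the left; mark 1 is 0.524. Around the far half of each dial lie seven black marks on an aluminium plate: mark 0, long and thick, at the left, then 1 to 6, short; mark 3 points straight to the back of the case and mark 6 to the right.
- long_right_dial_grip (a point): The same grip point and axes on the right dial, which has the same shape and size as the left one. The two dials' axes are 130 mm apart.

How it is judged:
By the outcome, as a careful person would: the job done as asked, in the order asked, and still so for the second after the job is handed in, with the robot touching nothing.
It also fails if it takes over 43 s, if anything falls off the work surface, if the arm or the gripper's body presses on something with over 40 N, if the wrist force passes 120 N, or if a joint passes its speed limit or range.

ROBOT

A 6-joint arm with a two-finger parallel gripper is mounted at the origin on the work surface. World frame = base frame: x ahead of the robot, y to its left, z up, the work surface at z = 0. Lengths are in m, angles in rad, forces in N, time in s.
With the tool pointing down it reaches from about 0.375 to 0.9 m from the base axis. Payload 3.1 kg.
Tool frame: the origin (TCP) lies midway between the tips of the shut fingers; the grasp point (between the pads) lies 19 mm behind it; z points along the fingers, x is the direction in which the jaws open and shut, and the axes are right-handed (so a half turn about z gives the same grasp; the last joint's range is limited). The gripper opens to 87 mm and grips with 3 to 60 N. Pads are 19 mm wide; open, the fingers measure 117 mm over their backs; the gripper's body (75 mm by 190 mm) begins 51 mm behind the grasp point.
Start: joints at [0.999, 0.527, 1.433, -0, 1.181, -0.178], TCP at [0.24, 0.577, 0.223] pointing down, gripper open.
Joint ranges: [-3.08, 3.08], [-0.75, 2.2], [0.22, 2.44], [-1.43, 4.57], [0, 2.65], [-2.85, 2.85]. Speed limits (rad/s): [2.79, 2.79, 3.14, 3.14, 3.14, 3.14].

INTERFACE

Orientations are given as a unit quaternion [x, y, z, w].
In Python, from rig import * gives the robot as it stands.
- The arm moves only by the tool drive_tool, never from a script. Its argument "plan" is a list of rows, each an object with "offset": the shift along the tool's x, y, z in cm, a list of three; "delta_rot": the turn, a rotation vector about the tool's x, y, z in degrees, a list of three; "jaw": the finger opening in cm, from 0 to 8.7. In form: [{"offset": [dx, dy, dz], "delta_rot": [wx, wy, wz], "jaw": jaw}, ...]. A call has exactly 8 rows; each row is the pose to reach, as a shift and turn from the pose commanded when the call began, along the tool's axes at that moment; what a row does not reach only later rows make up. A row lasts 1/12 s, in which the tool goes at most 41.7 mm and 7.16 degrees, less where a joint would pass 70% of its speed; a pose out of reach is approached as far as the arm can. A call with a gripper value outside its range is refused whole. The fingers move at their own pace and stop on an object; "squeeze" is the grip in N (left out, the last holds). Time passes only in rows, so rows that repeat a pose let the fingers close, or fill a call up. It gives the time, the measured TCP pose, the force and the opening at its end, in the units of the state.
- get_obs(): the state, without advancing time (a new reading comes with each control period).
- camera(name): name is "scene" or "top"; returns the picture (480x640x3 uint8, red, green, blue); there is no depth.
- calibration(name): a dict with "K" (3x3 intrinsics, pixels), "pose" (4x4, takes a point from camera to world coordinates). Camera axes: x right, y down, z forward; pixel columns grow to the right and rows downward; lengths in m; the calibration is good to about 2 mm. A picture is of the moment at which its call begins. calibration takes no time and is no camera call.
- hand_in(): hands the job in, once; it reports no verdict.
The state is a dict: "time": time; "q": joint angles; "joint_velocities": joint speeds; "joint_torque": joint torques, N m; "position": TCP position; "tool_rot": TCP orientation; "ft_force": force on the tool from outside, world axes, zero at the start; "moment": the same for the moment, N m; "grip_width": finger opening in m.
Only numpy, scipy, OpenCV 4.12 (cv2) and the standard library are available. Lean on these libraries where they do the work, as an engineer would, in place of code of your own. Each camera call takes 0.05 s, during which the arm holds its last target.

## Working session

There is one attempt and no reset: what is moved stays moved. The work goes in short steps, Python scripts to look and compute and a tool call to move; the robot and the scene stay as the last step left them, time stands still between calls to the robot, and variables do not carry over. Pictures are saved under pics/ and viewed, and the job is handed in when it is done.

Besides the shell and the picture viewer there is one more tool, called after "Call:" by a JSON object that holds its "api" and its "payload", one argument or row to a line. drive_tool: Moves the arm, as the interface text tells. Its arguments: {"type":"object","properties":{"plan":{"type":"array","items":{"type":"object","properties":{"offset":{"type":"array","items":{"type":"number"}},"delta_rot":{"type":"array","items":{"type":"number"}},"jaw":{"type":"number"}}}},"squeeze":{"type":"number"}},"required":["plan"]}

```bash
mkdir -p pics
python3 - <<'E'
from rig import *
import cv2,numpy as np
print(get_obs())
for n in("scene","top"):
    im=camera(n); cv2.imwrite(f"pics/{n}0.png",im[:,:,::-1]); c=calibration(n); print(n,np.round(c["K"],2).tolist(),np.round(c["pose"],4).tolist())
E
```

```text
{'time': 0.0, 'q': array([ 9.98533039e-01,  5.28476490e-01,  1.43390677e+00, -2.22171705e-05,
        1.18136985e+00, -1.78472491e-01]), 'joint_velocities': array([-5.65146857e-04, -1.16411035e-03, -6.55975112e-04,  1.16965474e-03,
        5.37031869e-05,  7.14504307e-04]), 'joint_torque': array([ 1.74672947e-03, -4.40044999e+01, -1.76593423e+01,  6.32582442e-02,
        5.82715985e-02, -1.79646613e-04]), 'position': array([0.23936849, 0.57655511, 0.22156386]), 'tool_rot': array([ 8.31769918e-01,  5.55119480e-01, -9.86588740e-04,  4.40038496e-04]), 'ft_force': array([-0.97116355,  0.21744812, -0.54386242]), 'moment': array([ 0.00404808,  0.00388195, -0.03822914]), 'grip_width': 0.08740405836044567}
scene [[513.18, 0.0, 323.66], [0.0, 513.18, 239.38], [0.0, 0.0, 1.0]] [[0.7629, 0.4828, -0.4299, 0.9062], [0.6463, -0.5568, 0.5218, -0.4853], [0.0126, -0.676, -0.7368, 0.7645], [0.0, 0.0, 0.0, 1.0]]
top [[441.23, 0.0, 324.63], [0.0, 441.23, 240.74], [0.0, 0.0, 1.0]] [[-0.0143, -0.9804, 0.1966, 0.3725], [-0.9999, 0.0145, -0.0005, -0.0273], [-0.0024, -0.1966, -0.9805, 0.8828], [0.0, 0.0, 0.0, 1.0]]
```

View pics/scene0.png

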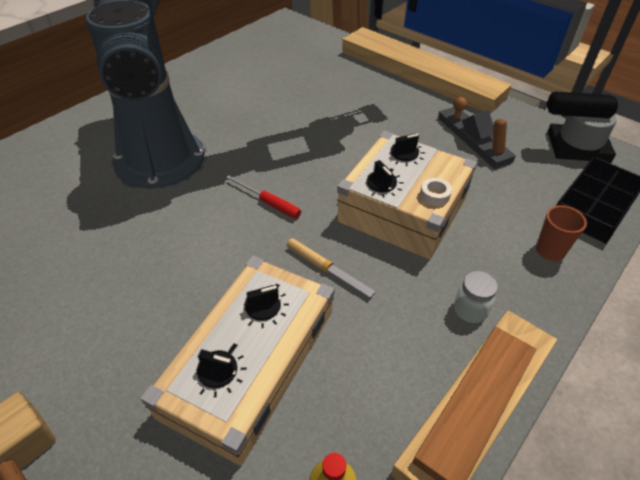

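View pics/top0.png

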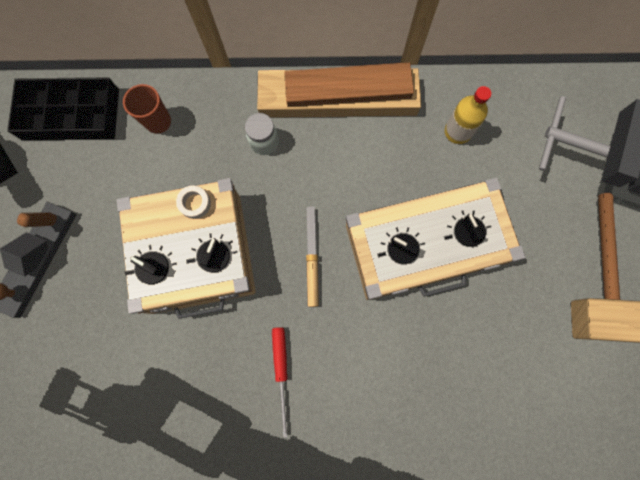

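The long case is the right one in the top view: its left dial is near px (403,248) and its right dial near (470,230). I'll enlarge both views of it.

Run:
```python
import cv2,numpy as np
a=cv2.imread("pics/top0.png")[170:310,335:535]; cv2.imwrite("pics/topc.png",cv2.resize(a,None,fx=4,fy=4,interpolation=cv2.INTER_CUBIC))
a=cv2.imread("pics/scene0.png")[255:455,140:340]; cv2.imwrite("pics/scenec.png",cv2.resize(a,None,fx=3,fy=3,interpolation=cv2.INTER_CUBIC))
```

```text
(no output)
```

View pics/topc.png

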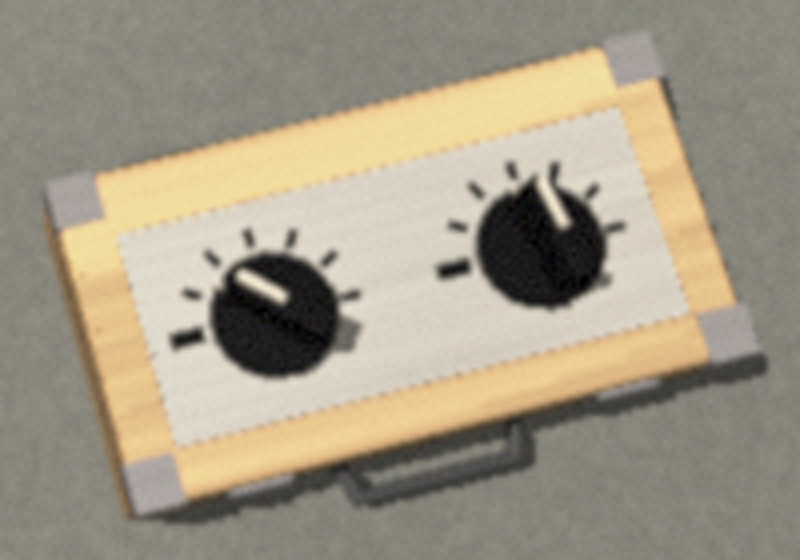

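View pics/scenec.png

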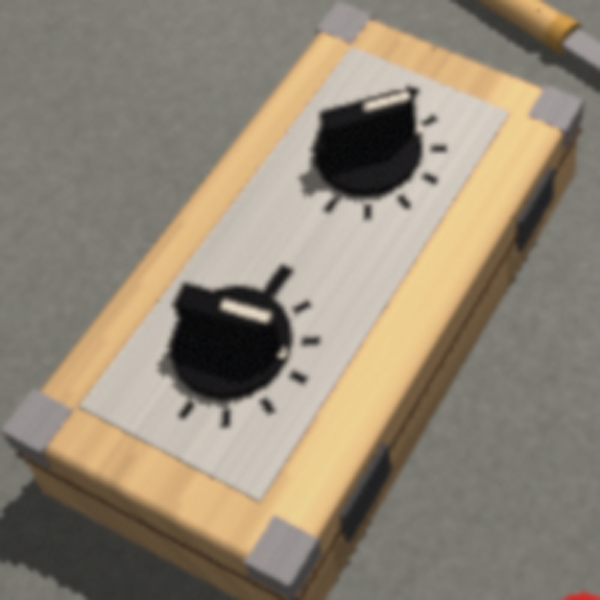

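```bash
cat > h.py <<'E'
import cv2,numpy as np
from rig import *
def ray(n,uv,z):
    c=calibration(n);K=np.array(c["K"]);T=np.array(c["pose"])
    uv=np.atleast_2d(np.asarray(uv,float)); d=np.c_[uv,np.ones(len(uv))]@np.linalg.inv(K).T@T[:3,:3].T
    o=T[:3,3]; return o+d*((z-o[2])/d[:,2])[:,None]
def proj(n,P):
    c=calibration(n);K=np.array(c["K"]);T=np.array(c["pose"])
    q=(np.atleast_2d(P)-T[:3,3])@T[:3,:3]@K.T; return q[:,:2]/q[:,2:]
E
python3 - <<'E'
from h import *
im=cv2.imread("pics/top0.png"); S=8; x0,y0,x1,y1=335,170,535,310
a=cv2.resize(im[y0:y1,x0:x1],None,fx=S,fy=S,interpolation=cv2.INTER_CUBIC)
def full(p): return (np.asarray(p,float)+.5)/S-.5+[x0,y0]
def comps(m,lo,hi):
    n,l,s,c=cv2.connectedComponentsWithStats(m.astype(np.uint8))
    for i in range(1,n):
        if lo<s[i,4]<hi:
            ys,xs=np.nonzero(l==i); P=np.c_[xs,ys].astype(float)
            yield s[i,4]/S/S,full(P.mean(0)),full(P)
g=a.max(2)
poly=(np.array([[118,235],[620,105],[690,315],[180,445]])*2)
pm=np.zeros(g.shape,np.uint8); cv2.fillPoly(pm,[poly.astype(np.int32)],1)
for nm,m in(("dark",(g<110)&(pm>0)),("white",(a.min(2)>190)&(cv2.erode(pm,np.ones((25,25)))>0))):
    for ar,c,P in comps(m,150,60000):
        z=.071 if nm=="dark" else .1115
        w=ray("top",P,z)[:,:2]; ev,E=np.linalg.eigh(np.cov(w.T))
        print(nm,round(ar,1),np.round(c,1),"w",np.round(w.mean(0),4),"ax",np.round(np.degrees(np.arctan2(E[1,1],E[0,1])),1),"len",np.round(np.sqrt(12*ev[::-1]),4))
cor=np.array([[45,180],[655,35],[762,350],[128,515]])/4+[x0,y0]
w=ray("top",cor,.07)[:,:2];print(np.round(w,4),np.linalg.norm(w-np.roll(w,-1,0),axis=1),w.mean(0))
E
```

```text
dark 748.0 [469.9 231.6] w [ 0.5489 -0.3015] ax 86.5 len [0.0544 0.051 ]
dark 4.3 [462.5 212.3] w [ 0.5866 -0.2903] ax -166.3 len [0.0057 0.0027]
dark 3.8 [453.6 217.2] w [ 0.5771 -0.2728] ax -141.1 len [0.0056 0.0024]
dark 3.6 [482.4 217.5] w [ 0.5757 -0.3273] ax 136.4 len [0.0055 0.0023]
dark 4.1 [449.  226.2] w [ 0.5598 -0.2628] ax 73.5 len [0.0059 0.0025]
dark 3.6 [396.8 229.1] w [ 0.5557 -0.164 ] ax -164.8 len [0.0055 0.0023]
dark 3.8 [407.4 229.3] w [ 0.555 -0.184] ax 160.2 len [0.0057 0.0023]
dark 746.0 [404.2 249.2] w [ 0.5171 -0.1761] ax 91.4 len [0.0554 0.0502]
dark 3.3 [387.7 234.3] w [ 0.5458 -0.1465] ax -135.7 len [0.0053 0.0022]
dark 4.1 [416.7 234.3] w [ 0.545 -0.201] ax 133.7 len [0.0061 0.0023]
dark 24.4 [448.  236.8] w [ 0.5394 -0.2596] ax 104.1 len [0.0144 0.006 ]
dark 4.0 [382.5 243.2] w [ 0.529  -0.1361] ax 73.6 len [0.0054 0.0026]
dark 4.2 [422.3 243.4] w [ 0.5275 -0.2106] ax 105.2 len [0.0063 0.0023]
dark 23.6 [381.4 254.1] w [ 0.5083 -0.1331] ax 104.6 len [0.0141 0.0058]
white 15.2 [399.9 240.9] w [ 0.525  -0.1617] ax 60.5 len [0.0198 0.0025]
white 2.7 [440.9 262.9] w [ 0.4844 -0.2322] ax 96.3 len [0.005  0.0019]
[[ 0.5848 -0.0695]
 [ 0.6526 -0.3657]
 [ 0.4981 -0.4013]
 [ 0.4261 -0.1037]] [0.30388518 0.15855818 0.30626789 0.16235209] [ 0.54041213 -0.23503657]
```

Run:
```python
from h import *
from scipy.optimize import least_squares
L=np.array([[.529,-.1361],[.5458,-.1465],[.5557,-.164],[.555,-.184],[.545,-.201],[.5275,-.2106]])
R=np.array([[.5598,-.2628],[.5771,-.2728],[.5866,-.2903],[0,0],[.5757,-.3273],[0,0]])
r4=ray("top",[[556/4+335-.4,168/4+170-.4],[617/4+335-.4,227/4+170-.4]],.071)[:,:2]; R[3]=r4[0];R[5]=r4[1]
# joint fit: centres, yaw, radius; mark k at angle yaw+90-30k
k=np.arange(1,7)
def f(p):
    a=p[4]+np.pi/2-k*np.pi/6; d=p[5]*np.c_[np.cos(a),np.sin(a)]
    return np.r_[(L-p[:2]-d).ravel(),(R-p[2:4]-d).ravel()]
s=least_squares(f,[.515,-.175,.55,-.3,.25,.04]);p=s.x
print(np.round(p,4),np.degrees(p[4]),"maxres",abs(s.fun).max(),"dist",np.linalg.norm(p[:2]-p[2:4]),"dir",np.degrees(np.arctan2(*(p[:2]-p[2:4])[::-1])))
for z in(.1085,.1115):
  for n,e,c in(("top",[[240,273],[287,300]],p[:2]),("top",[[543,180],[567,226]],p[2:4])):
    w=ray(n,np.array(e)/4+[334.6,169.6],z)[:,:2];d=w[0]-w[1]
    print(z,np.round(w,4).tolist(),np.linalg.norm(d),"r",np.linalg.norm(w-c,axis=1),"dial deg",np.degrees(p[4])+90-np.degrees(np.arctan2(d[1],d[0])),"lat",np.cross(d/np.linalg.norm(d),w[0]-c))
# scene view check
c=np.c_[p[[0,2]],p[[1,3]],[.0795]*2];print(proj("scene",c),proj("top",c))
for e,cc in(([[363,105],[410,95]],p[:2]),([[222,304],[270,318]],p[2:4])):
    w=ray("scene",np.array(e)/3+[139.6,254.6],.1115)[:,:2]; print(np.round(w,4).tolist(), np.linalg.norm(w-cc,axis=1)) 
    for d in (w[0]-w[1],w[1]-w[0]): print(np.degrees(p[4])+90-np.degrees(np.arctan2(d[1],d[0])))
```

```text
[ 0.5181 -0.1732  0.5493 -0.3     0.2433  0.0387] 13.938684754283473 maxres 0.0010970944085044593 dist 0.13052943687744045 dir 103.82899870965673
0.1085 [[0.5312, -0.1531], [0.5186, -0.1735]] 0.023998444839584143 r [0.02408402 0.00059542] dial deg 45.65336130277547 lat -0.0005902413432435083
0.1085 [[0.5721, -0.2921], [0.5506, -0.3012]] 0.02335503186830709 r [0.02421218 0.00180612] dial deg 81.00752266745977 lat -0.0016177705780731555
0.1115 [[0.5306, -0.1526], [0.518, -0.1729]] 0.023905468756628082 r [0.02416888 0.00032366] dial deg 45.653361302775615 lat 0.00018910418047422307
0.1115 [[0.5714, -0.291], [0.5499, -0.3001]] 0.023264548530951484 r [0.02384833 0.00068956] dial deg 81.00752266745975 lat -0.0003715681500360002
[[260.27726979 302.04404997]
 [214.08642242 366.86525045]] [[403.42414381 247.83785087]
 [470.57133778 230.38962236]]
[[0.5195, -0.1705], [0.5337, -0.1495]] [0.00314263 0.02840068]
227.98101397398466
47.98101397398469
[[0.5524, -0.2976], [0.5751, -0.2878]] [0.00396412 0.02860052]
260.7064423340968
80.70644233409676<stdin>:16: DeprecationWarning: Arrays of 2-dimensional vectors are deprecated. Use arrays of 3-dimensional vectors instead. (deprecated in NumPy 2.0)
```

```bash
cat >> h.py <<'E'
from scipy.spatial.transform import Rotation as Ro
def tgt(p,th):
    "offset cm and rotvec deg from measured pose to p, tool down, tool x at world angle th deg"
    o=get_obs();R=Ro.from_quat(o["tool_rot"]);t=np.radians(th)
    x=np.array([np.cos(t),np.sin(t),0]);z=np.array([0,0,-1.]);G=Ro.from_matrix(np.c_[x,np.cross(z,x),z])
    print("t",round(o["time"],2),"pos",np.round(o["position"],4),"F",np.round(o["ft_force"],1),"M",np.round(o["moment"],2),"w",round(o["grip_width"],4),"th",R.as_matrix()[:2,0]@[1,0] and np.degrees(np.arctan2(*R.as_matrix()[1::-1,0])))
    print("off",np.round(R.inv().apply(np.array(p)-o["position"])*100,2),"rot",np.round(np.degrees((R.inv()*G).as_rotvec()),1), "q6",o["q"][5])
E
python3 -c "
from h import *
tgt([.5185,-.173,.20],-31.7)"
```

```text
t 0.1 pos [0.2394 0.5766 0.2217] F [-0.1  0.2  0.3] M [ 0.01 -0.02  0.03] w 0.0874 th 67.43594636061138
off [-58.51  54.54   2.26] rot [ 0.1  0.1 99.1] q6 -0.17853506351687745
```

Call:
{"api": "drive_tool", "payload": {
  "plan": [
    {"offset": [-2.9,2.7,0],"delta_rot": [0,0,6],"jaw": 8.7},
    {"offset": [-5.8,5.4,0],"delta_rot": [0,0,12],"jaw": 8},
    {"offset": [-8.7,8.1,0],"delta_rot": [0,0,18],"jaw": 7},
    {"offset": [-11.6,10.8,0],"delta_rot": [0,0,24],"jaw": 6},
    {"offset": [-14.5,13.5,0],"delta_rot": [0,0,30],"jaw": 5},
    {"offset": [-17.4,16.2,0],"delta_rot": [0,0,36],"jaw": 5},
    {"offset": [-20.3,18.9,0],"delta_rot": [0,0,42],"jaw": 5},
    {"offset": [-23.2,21.6,0],"delta_rot": [0,0,48],"jaw": 5}
  ]
}}

```text
time: 0.77
position: [0.3502, 0.2782, 0.2224]
tool_rot: [0.986, 0.167, -0.0, 0.0]
ft_force: [0.6, 0.1, -0.7]
grip_width: 0.0523
```

```bash
python3 -c "
from h import *
tgt([.5185,-.173,.20],-31.7)"
```

```text
t 0.77 pos [0.3502 0.2782 0.2224] F [ 0.6  0.1 -0.7] M [-0.03 -0.01 -0.01] w 0.0523 th 19.17534474024939
off [ 1.08 48.15  2.24] rot [ 0.   0.  50.9] q6 0.08605692786389343
```

Call:
{"api": "drive_tool", "payload": {
  "plan": [
    {"offset": [0.1,3.6,0],"delta_rot": [0,0,5],"jaw": 5},
    {"offset": [0.2,7.2,0],"delta_rot": [0,0,10],"jaw": 5},
    {"offset": [0.3,10.8,0],"delta_rot": [0,0,15],"jaw": 5},
    {"offset": [0.4,14.4,0],"delta_rot": [0,0,20],"jaw": 5},
    {"offset": [0.5,18,0],"delta_rot": [0,0,25],"jaw": 5},
    {"offset": [0.6,21.6,0],"delta_rot": [0,0,30],"jaw": 5},
    {"offset": [0.7,25.2,0],"delta_rot": [0,0,35],"jaw": 5},
    {"offset": [0.8,28.8,0],"delta_rot": [0,0,40],"jaw": 5}
  ]
}}

```text
time: 1.43
position: [0.4536, 0.0094, 0.2224]
tool_rot: [0.984, -0.181, -0.0, -0.0]
ft_force: [0.9, 1.4, 0.0]
grip_width: 0.0499
```

```bash
python3 -c "
from h import *
tgt([.5185,-.173,.20],-31.7)"
```

```text
t 1.43 pos [0.4536 0.0094 0.2224] F [0.9 1.4 0. ] M [-0.09  0.04 -0.01] w 0.0499 th -20.83067540105434
off [12.55 14.74  2.23] rot [-0.   0.  10.9] q6 0.1368566619528256
```

Call:
{"api": "drive_tool", "payload": {
  "plan": [
    {"offset": [2.5,2.9,0],"delta_rot": [0,0,3],"jaw": 5},
    {"offset": [5,5.9,0.4],"delta_rot": [0,0,6],"jaw": 5},
    {"offset": [7.5,8.8,0.8],"delta_rot": [0,0,9],"jaw": 5},
    {"offset": [10,11.7,1.4],"delta_rot": [0,0,10.9],"jaw": 5},
    {"offset": [12.2,14.4,2],"delta_rot": [0,0,10.9],"jaw": 5},
    {"offset": [12.5,14.7,2.2],"delta_rot": [0,0,10.9],"jaw": 5},
    {"offset": [12.5,14.7,2.2],"delta_rot": [0,0,10.9],"jaw": 5},
    {"offset": [12.5,14.7,2.2],"delta_rot": [0,0,10.9],"jaw": 5}
  ]
}}

```text
time: 2.1
position: [0.518, -0.1697, 0.1998]
tool_rot: [0.962, -0.271, -0.001, -0.001]
ft_force: [-0.2, 0.8, -0.4]
grip_width: 0.05
```

```bash
python3 -c "
from h import *
tgt([.5185,-.173,.086],-31.7)
cv2.imwrite('pics/s1.png',cv2.resize(camera('scene')[180:430,120:440,::-1],None,fx=2.4,fy=2.4))"
```

```text
t 2.1 pos [ 0.518  -0.1697  0.1998] F [-0.2  0.8 -0.4] M [-0.06  0.06  0.02] w 0.05 th -31.503750627666825
off [ 0.25  0.26 11.38] rot [-0.   0.2  0.2] q6 0.027624865948478593
```

View pics/s1.png

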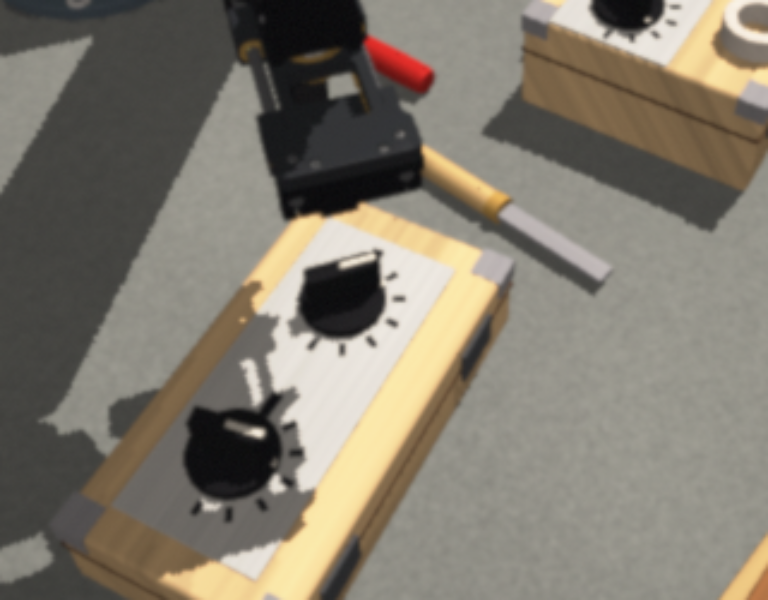

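```bash
python3 -c "
from h import *
print((proj('scene',[.518,-.17,.2])-[120,180])*2.4)
tgt([.5185,-.173,.086],-31.7)
cv2.imwrite('pics/t1.png',cv2.resize(camera('top')[150:330,300:540,::-1],None,fx=3.2,fy=3.2))"
```

```text
[[324.81917183 173.17535574]]
t 2.15 pos [ 0.5179 -0.169   0.2002] F [-0.7 -0.6  0. ] M [-0.13  0.09 -0.03] w 0.0501 th -31.435609649774275
off [ 0.29  0.32 11.41] rot [-0.   0.1  0.3] q6 0.02758227749048002
```

View pics/t1.png

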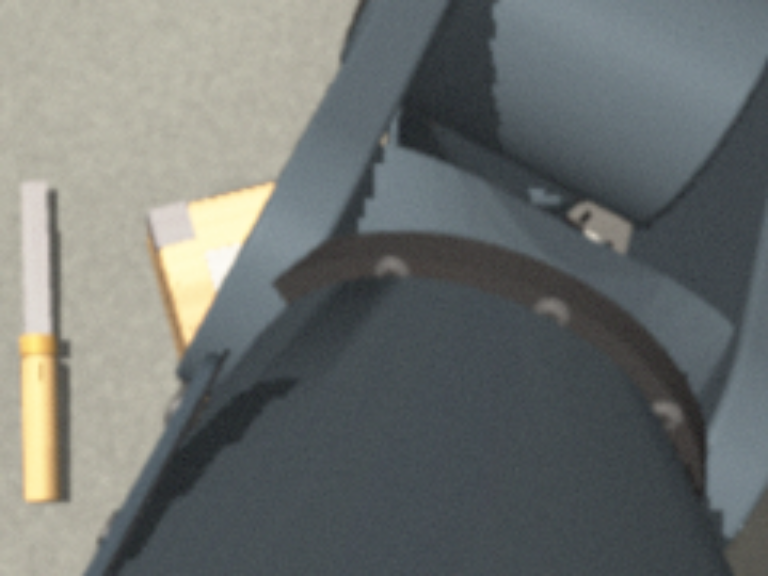

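The top view is blocked by the arm. The scene view shows the gripper where the projection puts it, at about (325,173) in the crop. I'll descend.

Call:
{"api": "drive_tool", "payload": {
  "plan": [
    {"offset": [0.2,0.2,1.5],"delta_rot": [0,0,0.3],"jaw": 5},
    {"offset": [0.3,0.3,3],"delta_rot": [0,0,0.3],"jaw": 5},
    {"offset": [0.3,0.3,4.5],"delta_rot": [0,0,0.3],"jaw": 5},
    {"offset": [0.3,0.3,6],"delta_rot": [0,0,0.3],"jaw": 5},
    {"offset": [0.3,0.3,7.5],"delta_rot": [0,0,0.3],"jaw": 5},
    {"offset": [0.3,0.3,8],"delta_rot": [0,0,0.3],"jaw": 5},
    {"offset": [0.3,0.3,8],"delta_rot": [0,0,0.3],"jaw": 5},
    {"offset": [0.3,0.3,8],"delta_rot": [0,0,0.3],"jaw": 5}
  ]
}}

```text
time: 2.87
position: [0.5201, -0.1736, 0.1211]
tool_rot: [0.962, -0.273, 0.0, -0.0]
ft_force: [-0.2, -0.1, -0.1]
grip_width: 0.0499
```

```bash
python3 -c "
from h import *
tgt([.5185,-.173,.086],-31.7)
cv2.imwrite('pics/s2.png',cv2.resize(camera('scene')[230:390,180:360,::-1],None,fx=3.7,fy=3.7,interpolation=2))"
```

```text
t 2.87 pos [ 0.5201 -0.1736  0.1211] F [-0.2 -0.1 -0.1] M [-0.12  0.07  0.  ] w 0.0499 th -31.68567449286929
off [-0.17  0.03  3.51] rot [-0. -0.  0.] q6 0.0268018026775127
```

View pics/s2.png

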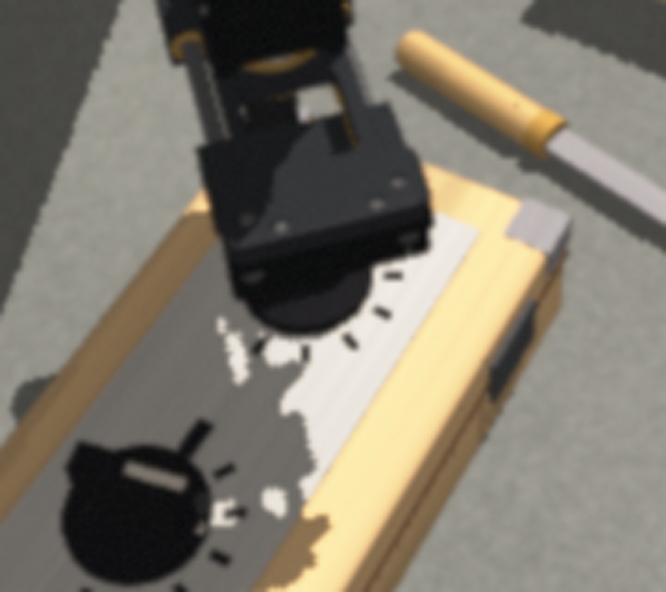

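The gripper is above the left dial at about (320,270), and the disc shows below the fingers. I'll descend the last 3.5 cm and then close.

Call:
{"api": "drive_tool", "payload": {
  "plan": [
    {"offset": [-0.15,0,0.5],"delta_rot": [0,0,0],"jaw": 5},
    {"offset": [-0.15,0,1.2],"delta_rot": [0,0,0],"jaw": 5},
    {"offset": [-0.15,0,1.9],"delta_rot": [0,0,0],"jaw": 5},
    {"offset": [-0.15,0,2.5],"delta_rot": [0,0,0],"jaw": 5},
    {"offset": [-0.15,0,3],"delta_rot": [0,0,0],"jaw": 5},
    {"offset": [-0.15,0,3.4],"delta_rot": [0,0,0],"jaw": 5},
    {"offset": [-0.15,0,3.5],"delta_rot": [0,0,0],"jaw": 5},
    {"offset": [-0.15,0,3.5],"delta_rot": [0,0,0],"jaw": 5}
  ]
}}

```text
time: 3.58
position: [0.5185, -0.1737, 0.085]
tool_rot: [0.962, -0.274, -0.0, -0.0]
ft_force: [-0.1, 0.2, 0.4]
grip_width: 0.0499
```

Call:
{"api": "drive_tool", "payload": {
  "plan": [
    {"offset": [0,0,0],"delta_rot": [0,0,0],"jaw": 3.5},
    {"offset": [0,0,0],"delta_rot": [0,0,0],"jaw": 2.5},
    {"offset": [0,0,0],"delta_rot": [0,0,0],"jaw": 2},
    {"offset": [0,0,0],"delta_rot": [0,0,0],"jaw": 1.7},
    {"offset": [0,0,0],"delta_rot": [0,0,0],"jaw": 1.4},
    {"offset": [0,0,0],"delta_rot": [0,0,0],"jaw": 1},
    {"offset": [0,0,0],"delta_rot": [0,0,0],"jaw": 1},
    {"offset": [0,0,0],"delta_rot": [0,0,0],"jaw": 1}
  ],
  "squeeze": 15
}}

```text
time: 4.25
position: [0.5194, -0.1742, 0.0858]
tool_rot: [0.962, -0.274, 0.001, 0.0]
ft_force: [0.5, -1.3, -0.2]
grip_width: 0.0142
```

```bash
python3 -c "
from h import *
tgt([.5185,-.173,.086],-31.7)"
```

```text
t 4.25 pos [ 0.5194 -0.1742  0.0858] F [ 0.5 -1.3 -0.2] M [-0.24 -0.06  0.06] w 0.0142 th -31.75454877587479
off [-0.14 -0.06 -0.02] rot [ 0.  -0.1 -0.1] q6 0.02670886149270728
```

Gripped: the opening is 14.2 mm, which matches the bar width. I'll turn it about 74° clockwise, the first half slowly, and check the forces.

Call:
{"api": "drive_tool", "payload": {
  "plan": [
    {"offset": [0,0,0],"delta_rot": [0,0,3],"jaw": 1},
    {"offset": [0,0,0],"delta_rot": [0,0,7],"jaw": 1},
    {"offset": [0,0,0],"delta_rot": [0,0,12],"jaw": 1},
    {"offset": [0,0,0],"delta_rot": [0,0,17],"jaw": 1},
    {"offset": [0,0,0],"delta_rot": [0,0,22],"jaw": 1},
    {"offset": [0,0,0],"delta_rot": [0,0,27],"jaw": 1},
    {"offset": [0,0,0],"delta_rot": [0,0,31],"jaw": 1},
    {"offset": [0,0,0],"delta_rot": [0,0,34],"jaw": 1}
  ]
}}

```text
time: 4.92
position: [0.5187, -0.1734, 0.0858]
tool_rot: [0.839, -0.544, -0.0, -0.0]
ft_force: [0.7, 1.1, 1.9]
grip_width: 0.014
```

```bash
python3 -c "
from h import *
tgt([.5185,-.173,.086],-106.1)"
```

```text
t 4.92 pos [ 0.5187 -0.1734  0.0858] F [0.7 1.1 1.9] M [0.1  0.06 0.02] w 0.014 th -65.94509652627643
off [-0.05  0.   -0.02] rot [ 0.   0.  40.2] q6 0.6232723654337912
```

Call:
{"api": "drive_tool", "payload": {
  "plan": [
    {"offset": [0,0,0],"delta_rot": [0,0,5],"jaw": 1},
    {"offset": [0,0,0],"delta_rot": [0,0,11],"jaw": 1},
    {"offset": [0,0,0],"delta_rot": [0,0,17],"jaw": 1},
    {"offset": [0,0,0],"delta_rot": [0,0,23],"jaw": 1},
    {"offset": [0,0,0],"delta_rot": [0,0,29],"jaw": 1},
    {"offset": [0,0,0],"delta_rot": [0,0,35],"jaw": 1},
    {"offset": [0,0,0],"delta_rot": [0,0,38.5],"jaw": 1},
    {"offset": [0,0,0],"delta_rot": [0,0,40.2],"jaw": 1}
  ]
}}

```text
time: 5.58
position: [0.5186, -0.1722, 0.0857]
tool_rot: [-0.601, 0.799, 0.001, 0.001]
ft_force: [1.3, 4.6, 2.9]
grip_width: 0.0139
```

Call:
{"api": "drive_tool", "payload": {
  "plan": [
    {"offset": [0,0,0],"delta_rot": [0,0,0],"jaw": 1},
    {"offset": [0,0,0],"delta_rot": [0,0,0],"jaw": 1},
    {"offset": [0,0,0],"delta_rot": [0,0,0],"jaw": 1},
    {"offset": [0,0,0],"delta_rot": [0,0,0],"jaw": 1},
    {"offset": [0,0,0],"delta_rot": [0,0,0],"jaw": 1},
    {"offset": [0,0,0],"delta_rot": [0,0,0],"jaw": 1},
    {"offset": [0,0,0],"delta_rot": [0,0,0],"jaw": 1},
    {"offset": [0,0,0],"delta_rot": [0,0,0],"jaw": 1}
  ]
}}

```text
time: 6.25
position: [0.5186, -0.1722, 0.0857]
tool_rot: [-0.602, 0.798, 0.001, 0.001]
ft_force: [2.2, 5.8, 2.4]
grip_width: 0.0139
```

```bash
python3 -c "
from h import *
tgt([.5185,-.173,.086],-106.1)
cv2.imwrite('pics/s3.png',cv2.resize(camera('scene')[230:390,180:360,::-1],None,fx=3.7,fy=3.7,interpolation=2))"
```

```text
t 6.25 pos [ 0.5186 -0.1722  0.0857] F [2.2 5.8 2.4] M [ 0.88 -0.14  0.02] w 0.0139 th -105.95897566617639
off [ 0.08 -0.01 -0.03] rot [0.1 0.1 0.1] q6 1.3209746555403572
```

View pics/s3.png

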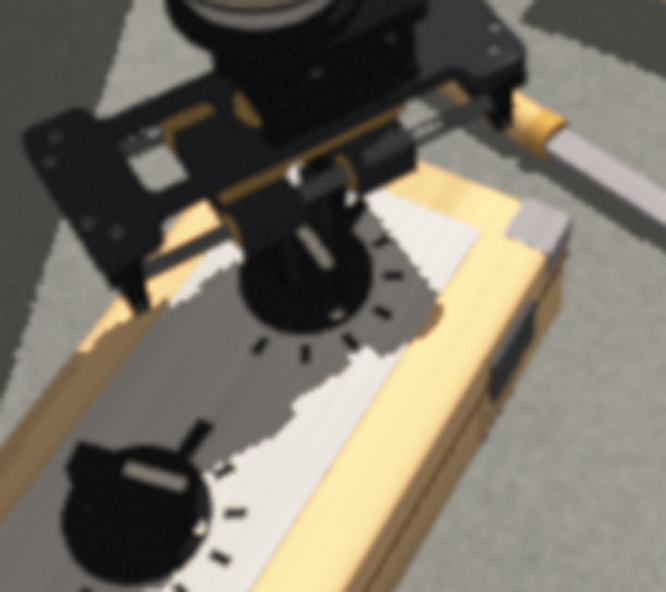

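The left pointer, at about (335,315), aims at mark 4 near (350,342). I'll open and lift.

Call:
{"api": "drive_tool", "payload": {
  "plan": [
    {"offset": [0,0,0],"delta_rot": [0,0,0],"jaw": 2},
    {"offset": [0,0,0],"delta_rot": [0,0,0],"jaw": 3},
    {"offset": [0,0,0],"delta_rot": [0,0,0],"jaw": 4},
    {"offset": [0,0,0],"delta_rot": [0,0,0],"jaw": 5},
    {"offset": [0,0,0],"delta_rot": [0,0,0],"jaw": 5},
    {"offset": [0,0,-1],"delta_rot": [0,0,0],"jaw": 5},
    {"offset": [0,0,-2.5],"delta_rot": [0,0,0],"jaw": 5},
    {"offset": [0,0,-4],"delta_rot": [0,0,0],"jaw": 5}
  ]
}}

```text
time: 6.97
position: [0.5183, -0.1738, 0.1261]
tool_rot: [-0.602, 0.798, 0.001, -0.0]
ft_force: [0.6, 0.1, 0.6]
grip_width: 0.0488
```

Call:
{"api": "drive_tool", "payload": {
  "plan": [
    {"offset": [0,0,-3],"delta_rot": [0,0,0],"jaw": 5},
    {"offset": [0,0,-6],"delta_rot": [0,0,0],"jaw": 5},
    {"offset": [0,0,-9],"delta_rot": [0,0,0],"jaw": 5},
    {"offset": [0,0,-12],"delta_rot": [0,0,0],"jaw": 5},
    {"offset": [0,0,-13],"delta_rot": [0,0,0],"jaw": 5},
    {"offset": [0,0,-13],"delta_rot": [0,0,0],"jaw": 5},
    {"offset": [0,0,-13],"delta_rot": [0,0,0],"jaw": 5},
    {"offset": [0,0,-13],"delta_rot": [0,0,0],"jaw": 5}
  ]
}}

```text
time: 7.63
position: [0.5175, -0.1732, 0.2539]
tool_rot: [-0.602, 0.798, 0.002, -0.001]
ft_force: [0.2, -0.4, 0.4]
grip_width: 0.0498
```

```bash
python3 -c "
from h import *
tgt([.42,.12,.25],-67.1)
for n,c in(('scene',(255,455,140,340)),('top',(150,330,320,540))):
  im=camera(n)[:,:,::-1]; cv2.imwrite('pics/%s4.png'%n,im); cv2.imwrite('pics/%s4c.png'%n,cv2.resize(im[c[0]:c[1],c[2]:c[3]],None,fx=3,fy=3,interpolation=2))"
```

```text
t 7.63 pos [ 0.5175 -0.1732  0.2539] F [ 0.2 -0.4  0.4] M [-0.    0.19 -0.  ] w 0.0498 th -105.96752927347444
off [-25.5   17.44   0.47] rot [  0.2   0.1 -38.9] q6 1.3218143116479204
```

View pics/scene4c.png

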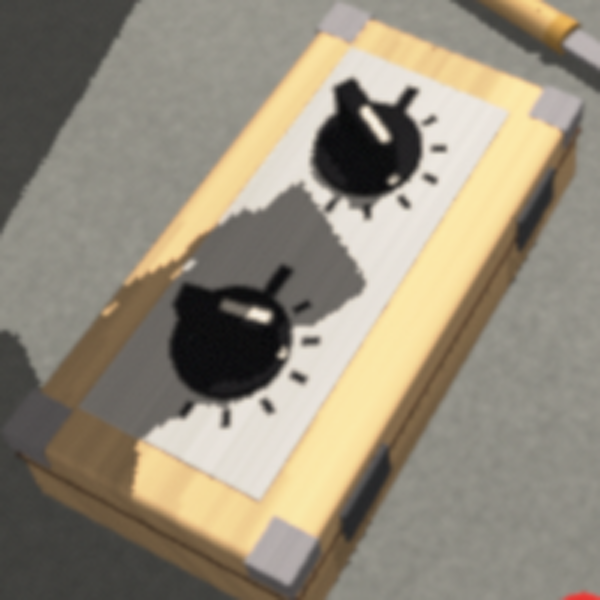

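View pics/top4c.png

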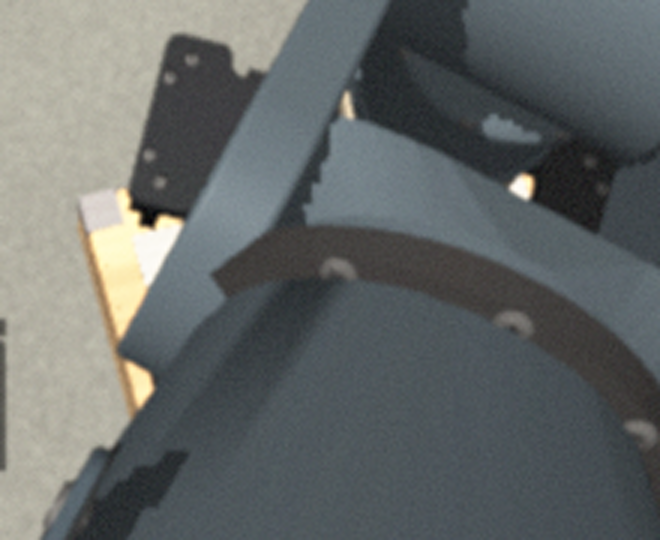

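In the scene view the left line runs (365,108)–(387,141) in the crop, and the nose points at mark 4 near (405,202). I'll move aside and measure it from the top view before touching the right dial.

Call:
{"api": "drive_tool", "payload": {
  "plan": [
    {"offset": [-3,2,0],"delta_rot": [0,0,-5],"jaw": 5},
    {"offset": [-6,4,0],"delta_rot": [0,0,-10],"jaw": 5},
    {"offset": [-9,6,0],"delta_rot": [0,0,-15],"jaw": 5},
    {"offset": [-12,8,0],"delta_rot": [0,0,-20],"jaw": 5},
    {"offset": [-15,10,0],"delta_rot": [0,0,-25],"jaw": 5},
    {"offset": [-18,12,0],"delta_rot": [0,0,-30],"jaw": 5},
    {"offset": [-21,14,0],"delta_rot": [0,0,-35],"jaw": 5},
    {"offset": [-24,16,0],"delta_rot": [0,0,-38.9],"jaw": 5}
  ]
}}

```text
time: 8.4
position: [0.4293, 0.1024, 0.2543]
tool_rot: [0.835, -0.551, -0.001, 0.001]
ft_force: [0.3, 0.5, 0.0]
grip_width: 0.0499
```

```bash
python3 -c "
from h import *
tgt([.5493,-.3,.25],-67.1)
for n,c in(('scene',(255,455,140,340)),('top',(170,310,335,535))):
  im=camera(n)[:,:,::-1]; cv2.imwrite('pics/%s5.png'%n,im); cv2.imwrite('pics/%s5c.png'%n,cv2.resize(im[c[0]:c[1],c[2]:c[3]],None,fx=4 if n=='top' else 3,fy=4 if n=='top' else 3,interpolation=2))"
```

```text
t 8.4 pos [0.4293 0.1024 0.2543] F [0.3 0.5 0. ] M [ 0.04  0.11 -0.05] w 0.0499 th -66.8642023281235
off [41.72  4.78  0.39] rot [0.2 0.1 0.2] q6 1.146893063652554
```

View pics/top5c.png

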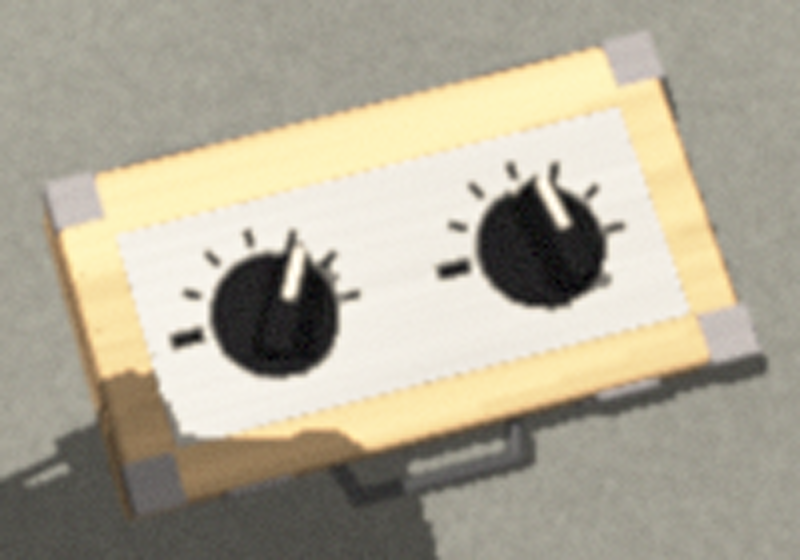

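```bash
cat >> h.py <<'E'
CL=np.array([.5181,-.1732]);CR=np.array([.5493,-.3]);YAW=13.94
def dial(img,n,C,S=8,rmax=.0215,off=(0,0)):
    im=cv2.imread(img); a=cv2.resize(im,None,fx=S,fy=S,interpolation=cv2.INTER_CUBIC)
    ys,xs=np.nonzero(a.min(2)>150); uv=(np.c_[xs,ys]+.5)/S-.5
    c0=proj(n,[*C,.1115])[0]; uv=uv[np.linalg.norm(uv-c0,axis=1)<25]
    w=ray(n,uv,.1115)[:,:2]-C-np.array(off); r=np.linalg.norm(w,axis=1); w=w[r<rmax]
    ev,E=np.linalg.eigh(np.cov(w.T)); d=E[:,1]*np.sign(E[:,1]@w.mean(0)); m=w.mean(0)
    print(n,len(w)/S/S,"line deg",YAW+90-np.degrees(np.arctan2(d[1],d[0])),"from centre deg",YAW+90-np.degrees(np.arctan2(m[1],m[0])),"len/wid",np.sqrt(12*ev[::-1]),"mean r",np.linalg.norm(m))
E
python3 -c "
from h import *
for f in '0','5':
  for C in CL,CR:
    dial(f'pics/top{f}.png','top',C); dial(f'pics/scene{f}.png','scene',C,off=(.003,.002))"
```

```text
top 34.859375 line deg 2.1334905736040213 from centre deg 66.8166334344903 len/wid [0.03640951 0.01517834] mean r 0.009753562119244103
scene 167.46875 line deg 237.60345353780107 from centre deg -37.06669368874614 len/wid [0.03594261 0.01840492] mean r 0.010947746338337061
top 71.546875 line deg 221.9895585812294 from centre deg 136.27691521122125 len/wid [0.03807858 0.02033855] mean r 0.011829732373065036
scene 159.09375 line deg 281.32105591686104 from centre deg -12.087877537941225 len/wid [0.03670448 0.02080354] mean r 0.01122744146819643
top 35.046875 line deg 120.39409750509904 from centre deg 119.33292521489415 len/wid [0.02016283 0.00576461] mean r 0.011350618899932417
scene 138.8125 line deg 24.525835155773535 from centre deg -2.8348721395790335 len/wid [0.03798746 0.0338934 ] mean r 0.00678725150901193
top 91.125 line deg 224.2599677701577 from centre deg 136.60684955872227 len/wid [0.03814325 0.02081546] mean r 0.011342694207382252
scene 165.453125 line deg 281.39442294136893 from centre deg -11.307670558296337 len/wid [0.0369357  0.02089812] mean r 0.011012352114252437
```

```bash
cat >> h.py <<'E'
def dial2(img,n,C,g,S=8,off=(0,0)):
    im=cv2.imread(img); a=cv2.resize(im,None,fx=S,fy=S,interpolation=cv2.INTER_CUBIC)
    ys,xs=np.nonzero(a.min(2)>140); uv=(np.c_[xs,ys]+.5)/S-.5
    c0=proj(n,[*C,.1115])[0]; uv=uv[np.linalg.norm(uv-c0,axis=1)<25]
    w=ray(n,uv,.1115)[:,:2]-C-np.array(off)
    for _ in range(5):
        t=np.radians(YAW+90-g);u=np.array([np.cos(t),np.sin(t)]);v=np.array([-u[1],u[0]])
        if _==0: m=0*u
        s=w[(abs((w-m)@v)<.0035)&(w@u>-.002)&(w@u<.021)]; m=s.mean(0)
        E=np.linalg.eigh(np.cov(s.T))[1][:,1]; E=E*np.sign(E@u); g=YAW+90-np.degrees(np.arctan2(E[1],E[0]))
    print(n,len(s)/S/S,"line deg",round(g,1),"centre deg",round(YAW+90-np.degrees(np.arctan2(m[1],m[0])),1),"lat mm",round(1000*float(m@[-E[1],E[0]]),2),"wid",np.sqrt(12*np.linalg.eigvalsh(np.cov(s.T))))
E
python3 -c "
from h import *
for f,C,g in(('0',CL,45),('0',CR,81),('5',CL,120),('5',CR,81)):
    print(f,C); dial2(f'pics/top{f}.png','top',C,g); dial2(f'pics/scene{f}.png','scene',C,g,off=(.0028,.002))"
```

```text
0 [ 0.5181 -0.1732]
top 30.71875 line deg 43.9 centre deg 44.6 lat mm -0.14 wid [0.00516472 0.01914099]
scene 28.78125 line deg 43.6 centre deg 42.5 lat mm 0.22 wid [0.00459045 0.01950094]
0 [ 0.5493 -0.3   ]
top 28.28125 line deg 80.8 centre deg 78.4 lat mm 0.47 wid [0.00483655 0.01926295]
scene 39.484375 line deg 81.1 centre deg 79.1 lat mm 0.39 wid [0.00442108 0.01988881]
5 [ 0.5181 -0.1732]
top 36.546875 line deg 120.0 centre deg 119.2 lat mm 0.15 wid [0.0059186  0.01982704]
scene 31.796875 line deg 119.7 centre deg 122.2 lat mm -0.48 wid [0.00473772 0.02013493]
5 [ 0.5493 -0.3   ]
top 35.34375 line deg 80.4 centre deg 78.3 lat mm 0.41 wid [0.00585616 0.01990067]
scene 42.0625 line deg 81.1 centre deg 79.1 lat mm 0.4 wid [0.00467783 0.0200172 ]
```

The left dial reads 120° (mark 4) from both cameras. The right dial reads about 81°, so I'll go there and turn it back about 51°.

Call:
{"api": "drive_tool", "payload": {
  "plan": [
    {"offset": [3.5,0.4,0],"delta_rot": [0,0,0],"jaw": 5},
    {"offset": [7,0.8,0],"delta_rot": [0,0,0],"jaw": 5},
    {"offset": [10.5,1.2,0],"delta_rot": [0,0,0],"jaw": 5},
    {"offset": [14,1.6,0],"delta_rot": [0,0,0],"jaw": 5},
    {"offset": [17.5,2,0],"delta_rot": [0,0,0],"jaw": 5},
    {"offset": [21,2.4,0],"delta_rot": [0,0,0],"jaw": 5},
    {"offset": [24.5,2.8,0],"delta_rot": [0,0,0],"jaw": 5},
    {"offset": [28,3.2,0],"delta_rot": [0,0,0],"jaw": 5}
  ]
}}

```text
time: 9.17
position: [0.5101, -0.172, 0.2542]
tool_rot: [0.833, -0.553, -0.001, 0.0]
ft_force: [0.8, -0.2, 0.3]
grip_width: 0.0499
```

Call:
{"api": "drive_tool", "payload": {
  "plan": [
    {"offset": [3.5,0.4,0],"delta_rot": [0,0,0],"jaw": 5},
    {"offset": [7,0.8,0],"delta_rot": [0,0,0],"jaw": 5},
    {"offset": [10,1.2,0],"delta_rot": [0,0,0],"jaw": 5},
    {"offset": [12,1.4,1],"delta_rot": [0,0,0],"jaw": 5},
    {"offset": [13.4,1.5,3],"delta_rot": [0,0,0],"jaw": 5},
    {"offset": [13.4,1.5,5],"delta_rot": [0,0,0],"jaw": 5},
    {"offset": [13.4,1.5,5],"delta_rot": [0,0,0],"jaw": 5},
    {"offset": [13.4,1.5,5],"delta_rot": [0,0,0],"jaw": 5}
  ]
}}

```text
time: 9.83
position: [0.5474, -0.2986, 0.2031]
tool_rot: [0.833, -0.553, -0.003, -0.0]
ft_force: [0.5, 0.1, 0.5]
grip_width: 0.0503
```

```bash
python3 -c "
from h import *
tgt([.5503,-.299,.086],-66.9)"
```

```text
t 9.83 pos [ 0.5474 -0.2986  0.2031] F [0.5 0.1 0.5] M [-0.07  0.13  0.02] w 0.0503 th -67.14766230085472
off [ 0.21 -0.29 11.71] rot [ 0.2  0.3 -0.2] q6 0.493701328286619
```

Call:
{"api": "drive_tool", "payload": {
  "plan": [
    {"offset": [0.2,-0.2,1.5],"delta_rot": [0,0,0],"jaw": 5},
    {"offset": [0.2,-0.2,3],"delta_rot": [0,0,0],"jaw": 5},
    {"offset": [0.2,-0.2,4.5],"delta_rot": [0,0,0],"jaw": 5},
    {"offset": [0.2,-0.2,6],"delta_rot": [0,0,0],"jaw": 5},
    {"offset": [0.2,-0.2,7.5],"delta_rot": [0,0,0],"jaw": 5},
    {"offset": [0.2,-0.2,8],"delta_rot": [0,0,0],"jaw": 5},
    {"offset": [0.2,-0.2,8],"delta_rot": [0,0,0],"jaw": 5},
    {"offset": [0.2,-0.2,8],"delta_rot": [0,0,0],"jaw": 5}
  ]
}}

```text
time: 10.5
position: [0.5521, -0.2999, 0.1265]
tool_rot: [0.834, -0.552, 0.001, 0.0]
ft_force: [0.3, 0.0, -0.0]
grip_width: 0.0503
```

```bash
python3 -c "
from h import *
tgt([.5503,-.299,.086],-66.9)
cv2.imwrite('pics/s6.png',cv2.resize(camera('scene')[255:455,120:340,::-1],None,fx=3,fy=3,interpolation=2))"
```

```text
t 10.5 pos [ 0.5521 -0.2999  0.1265] F [ 0.3  0.  -0. ] M [-0.07  0.14 -0.  ] w 0.0503 th -67.04903407736944
off [-0.15  0.13  4.05] rot [-0.  -0.1 -0.1] q6 0.49505064992160436
```

View pics/s6.png

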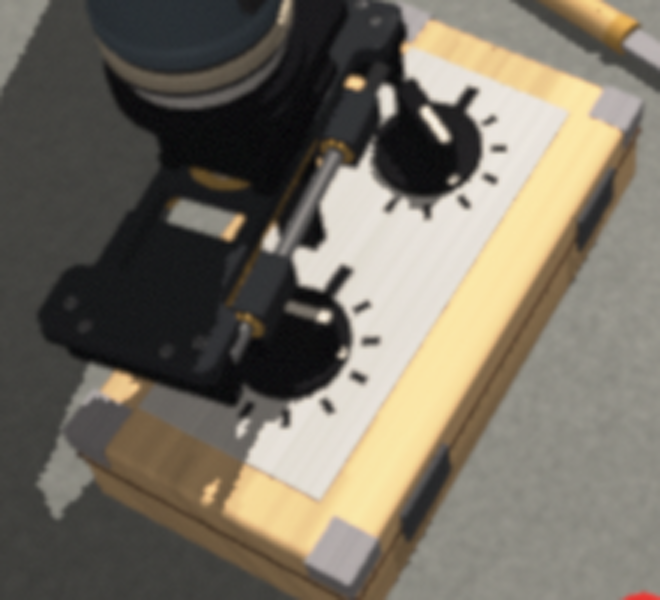

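The fingers straddle the right dial, and the left dial (pointer near (455,180)) is clear. I'll descend and grip.

Call:
{"api": "drive_tool", "payload": {
  "plan": [
    {"offset": [-0.1,0.1,0.6],"delta_rot": [0,0,0],"jaw": 5},
    {"offset": [-0.1,0.1,1.4],"delta_rot": [0,0,0],"jaw": 5},
    {"offset": [-0.1,0.1,2.2],"delta_rot": [0,0,0],"jaw": 5},
    {"offset": [-0.1,0.1,2.9],"delta_rot": [0,0,0],"jaw": 5},
    {"offset": [-0.1,0.1,3.5],"delta_rot": [0,0,0],"jaw": 5},
    {"offset": [-0.1,0.1,3.9],"delta_rot": [0,0,0],"jaw": 5},
    {"offset": [-0.1,0.1,4],"delta_rot": [0,0,0],"jaw": 5},
    {"offset": [-0.1,0.1,4],"delta_rot": [0,0,0],"jaw": 5}
  ]
}}

```text
time: 11.22
position: [0.5501, -0.299, 0.0849]
tool_rot: [0.834, -0.552, -0.001, -0.0]
ft_force: [-0.2, 0.5, -0.1]
grip_width: 0.0501
```

Call:
{"api": "drive_tool", "payload": {
  "plan": [
    {"offset": [0,0,0],"delta_rot": [0,0,0],"jaw": 3.5},
    {"offset": [0,0,0],"delta_rot": [0,0,0],"jaw": 2.5},
    {"offset": [0,0,0],"delta_rot": [0,0,0],"jaw": 2},
    {"offset": [0,0,0],"delta_rot": [0,0,0],"jaw": 1.7},
    {"offset": [0,0,0],"delta_rot": [0,0,0],"jaw": 1.4},
    {"offset": [0,0,0],"delta_rot": [0,0,0],"jaw": 1},
    {"offset": [0,0,0],"delta_rot": [0,0,0],"jaw": 1},
    {"offset": [0,0,0],"delta_rot": [0,0,0],"jaw": 1}
  ],
  "squeeze": 15
}}

```text
time: 11.88
position: [0.5504, -0.2993, 0.0857]
tool_rot: [0.834, -0.552, 0.0, 0.0]
ft_force: [0.6, -0.1, 0.8]
grip_width: 0.0139
```

```bash
python3 -c "
from h import *
tgt([.5503,-.299,.086],-16.06)"
```

```text
t 11.88 pos [ 0.5504 -0.2993  0.0857] F [ 0.6 -0.1  0.8] M [-0.1   0.13  0.05] w 0.0139 th -67.05585173490817
off [-0.03 -0.01 -0.03] rot [  0.  -0. -51.] q6 0.49429813234581976
```

Gripped at 13.9 mm. I'll turn it 51° counter-clockwise.

Call:
{"api": "drive_tool", "payload": {
  "plan": [
    {"offset": [0,0,0],"delta_rot": [0,0,-3],"jaw": 1},
    {"offset": [0,0,0],"delta_rot": [0,0,-7],"jaw": 1},
    {"offset": [0,0,0],"delta_rot": [0,0,-11],"jaw": 1},
    {"offset": [0,0,0],"delta_rot": [0,0,-15],"jaw": 1},
    {"offset": [0,0,0],"delta_rot": [0,0,-19],"jaw": 1},
    {"offset": [0,0,0],"delta_rot": [0,0,-23],"jaw": 1},
    {"offset": [0,0,0],"delta_rot": [0,0,-25],"jaw": 1},
    {"offset": [0,0,0],"delta_rot": [0,0,-26],"jaw": 1}
  ]
}}

```text
time: 12.55
position: [0.5507, -0.2997, 0.0857]
tool_rot: [0.937, -0.35, 0.001, 0.0]
ft_force: [-0.0, -0.8, 0.1]
grip_width: 0.0138
```

Call:
{"api": "drive_tool", "payload": {
  "plan": [
    {"offset": [0,0,0],"delta_rot": [0,0,-4],"jaw": 1},
    {"offset": [0,0,0],"delta_rot": [0,0,-9],"jaw": 1},
    {"offset": [0,0,0],"delta_rot": [0,0,-14],"jaw": 1},
    {"offset": [0,0,0],"delta_rot": [0,0,-19],"jaw": 1},
    {"offset": [0,0,0],"delta_rot": [0,0,-23],"jaw": 1},
    {"offset": [0,0,0],"delta_rot": [0,0,-25],"jaw": 1},
    {"offset": [0,0,0],"delta_rot": [0,0,-25],"jaw": 1},
    {"offset": [0,0,0],"delta_rot": [0,0,-25],"jaw": 1}
  ]
}}

```text
time: 13.22
position: [0.5512, -0.3, 0.0857]
tool_rot: [0.99, -0.14, 0.001, 0.001]
ft_force: [1.2, -2.7, -0.7]
grip_width: 0.0139
```

```bash
python3 -c "
from h import *
tgt([.5503,-.299,.086],-16.06)"
```

```text
t 13.22 pos [ 0.5512 -0.3     0.0857] F [ 1.2 -2.7 -0.7] M [-0.42 -0.32  0.04] w 0.0139 th -16.122353691962545
off [-0.11 -0.07 -0.03] rot [ 0.1 -0.1 -0.1] q6 -0.39470488172285567
```

Call:
{"api": "drive_tool", "payload": {
  "plan": [
    {"offset": [0,0,0],"delta_rot": [0,0,0],"jaw": 2},
    {"offset": [0,0,0],"delta_rot": [0,0,0],"jaw": 3},
    {"offset": [0,0,0],"delta_rot": [0,0,0],"jaw": 4},
    {"offset": [0,0,0],"delta_rot": [0,0,0],"jaw": 5},
    {"offset": [0,0,0],"delta_rot": [0,0,0],"jaw": 5},
    {"offset": [0,0,-1],"delta_rot": [0,0,0],"jaw": 5},
    {"offset": [0,0,-2.5],"delta_rot": [0,0,0],"jaw": 5},
    {"offset": [0,0,-4],"delta_rot": [0,0,0],"jaw": 5}
  ]
}}

```text
time: 13.88
position: [0.5499, -0.2988, 0.1261]
tool_rot: [0.99, -0.14, -0.001, -0.0]
ft_force: [0.2, -1.2, 0.0]
grip_width: 0.049
```

Call:
{"api": "drive_tool", "payload": {
  "plan": [
    {"offset": [0,0,-3],"delta_rot": [0,0,0],"jaw": 5},
    {"offset": [0,0,-6],"delta_rot": [0,0,0],"jaw": 5},
    {"offset": [0,0,-9],"delta_rot": [0,0,0],"jaw": 5},
    {"offset": [0,0,-12],"delta_rot": [0,0,0],"jaw": 5},
    {"offset": [0,0,-13],"delta_rot": [0,0,0],"jaw": 5},
    {"offset": [0,0,-13],"delta_rot": [0,0,0],"jaw": 5},
    {"offset": [0,0,-13],"delta_rot": [0,0,0],"jaw": 5},
    {"offset": [0,0,-13],"delta_rot": [0,0,0],"jaw": 5}
  ]
}}

```text
time: 14.55
position: [0.5491, -0.2983, 0.2537]
tool_rot: [0.99, -0.14, -0.002, -0.001]
ft_force: [-0.6, -0.0, -0.8]
grip_width: 0.05
```

```bash
python3 -c "
from h import *
tgt([.43,.12,.25],-16)"
```

```text
t 14.55 pos [ 0.5491 -0.2983  0.2537] F [-0.6 -0.  -0.8] M [-0.08  0.09  0.04] w 0.05 th -16.065290053019282
off [-23.02 -36.9    0.5 ] rot [-0.1  0.2 -0.1] q6 -0.3957576135807885
```

Call:
{"api": "drive_tool", "payload": {
  "plan": [
    {"offset": [-1.7,-2.8,0],"delta_rot": [0,0,0],"jaw": 5},
    {"offset": [-3.4,-5.6,0],"delta_rot": [0,0,0],"jaw": 5},
    {"offset": [-5.1,-8.4,0],"delta_rot": [0,0,0],"jaw": 5},
    {"offset": [-6.8,-11.2,0],"delta_rot": [0,0,0],"jaw": 5},
    {"offset": [-8.5,-14,0],"delta_rot": [0,0,0],"jaw": 5},
    {"offset": [-10.2,-16.8,0],"delta_rot": [0,0,0],"jaw": 5},
    {"offset": [-11.9,-19.6,0],"delta_rot": [0,0,0],"jaw": 5},
    {"offset": [-13.6,-22.4,0],"delta_rot": [0,0,0],"jaw": 5}
  ]
}}

```text
time: 15.22
position: [0.4795, -0.0444, 0.2534]
tool_rot: [0.99, -0.14, -0.002, -0.0]
ft_force: [0.5, -0.4, 0.3]
grip_width: 0.0497
```

Call:
{"api": "drive_tool", "payload": {
  "plan": [
    {"offset": [-1.7,-2.8,0],"delta_rot": [0,0,0],"jaw": 5},
    {"offset": [-3.4,-5.6,0],"delta_rot": [0,0,0],"jaw": 5},
    {"offset": [-5.1,-8.4,0],"delta_rot": [0,0,0],"jaw": 5},
    {"offset": [-6.8,-11.2,0],"delta_rot": [0,0,0],"jaw": 5},
    {"offset": [-8.5,-14,0],"delta_rot": [0,0,0],"jaw": 5},
    {"offset": [-8.5,-14,0],"delta_rot": [0,0,0],"jaw": 5},
    {"offset": [-8.5,-14,0],"delta_rot": [0,0,0],"jaw": 5},
    {"offset": [-8.5,-14,0],"delta_rot": [0,0,0],"jaw": 5}
  ]
}}

```text
time: 15.88
position: [0.4381, 0.1116, 0.2544]
tool_rot: [0.99, -0.139, -0.001, 0.0]
ft_force: [0.3, 0.1, -0.7]
grip_width: 0.0499
```

```bash
python3 -c "
from h import *
for n,c in(('scene',(255,455,140,340)),('top',(170,310,335,535))):
  im=camera(n)[:,:,::-1]; cv2.imwrite('pics/%s7.png'%n,im); cv2.imwrite('pics/%s7c.png'%n,cv2.resize(im[c[0]:c[1],c[2]:c[3]],None,fx=4 if n=='top' else 3,fy=4 if n=='top' else 3,interpolation=2))
for C,g in((CL,120),(CR,30)):
    dial2('pics/top7.png','top',C,g); dial2('pics/scene7.png','scene',C,g,off=(.0028,.002))
tgt([.43,.12,.25],-16)"
```

```text
top 37.171875 line deg 119.9 centre deg 119.3 lat mm 0.13 wid [0.00600859 0.01989238]
scene 31.859375 line deg 119.7 centre deg 122.2 lat mm -0.48 wid [0.00474338 0.02015077]
top 36.953125 line deg 29.5 centre deg 29.3 lat mm 0.03 wid [0.0061259  0.01968139]
scene 40.484375 line deg 31.0 centre deg 26.8 lat mm 0.8 wid [0.00474418 0.01955529]
t 15.98 pos [0.4388 0.1108 0.2548] F [ 0.4  0.6 -0.6] M [-0.09  0.08 -0.05] w 0.0494 th -16.145789015910367
off [-1.1  -0.64  0.49] rot [ 0.   0.1 -0.1] q6 0.2818564502063189
```

View pics/top7c.png

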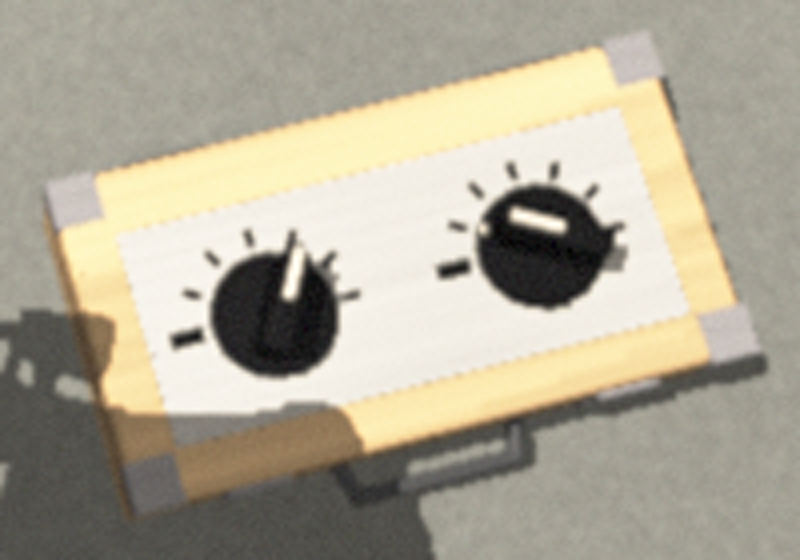

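View pics/scene7c.png

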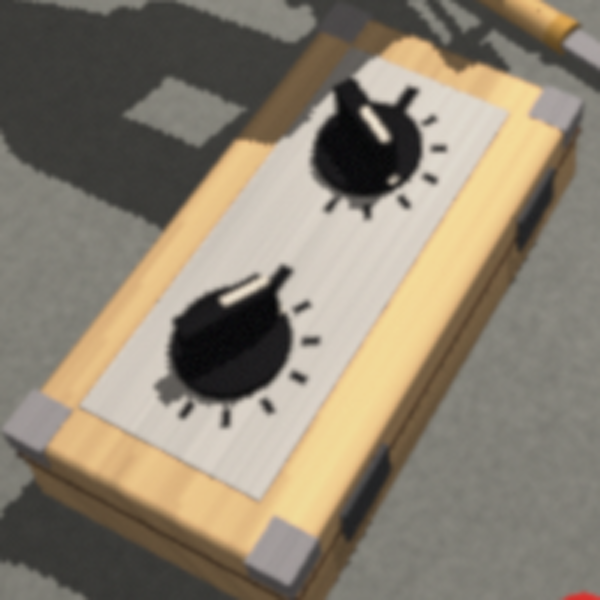

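Both views agree. The left nose points at mark 4, and the right nose, at (485,228) in the top crop, points at mark 1 near (457,225). The arm is clear, so I'm handing in.

```bash
python3 -c "
from rig import *
print(hand_in())"
```

```text
the job is handed in; nothing more can be done
None
```

I set the long, low case in the order asked: first the left dial clockwise from about 45° to mark 4, then the right dial back from about 81° to mark 1. I handed it in at about 16 s with the gripper clear of the case.

| Dial | Target | Top camera | Scene camera |
|---|---|---|---|
| Left | 120° (mark 4) | 119.9° | 119.7° |
| Right | 30° (mark 1) | 29.5° | 31.0° |

- **Other checks:** The left dial still read 120° after I turned the right one. The highest force I saw on the tool was about 6 N.
- **What disagreed:** The scene camera placed points about 3 mm off from the top camera, so I shifted its readings by that much. Its rougher reading, from the dial centre to the middle of the white line, was 2–3° off (122.2° left, 26.8° right). The direction of the line itself agreed in both cameras to within 1.5°.

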